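Lay up the coffee tray and the tea tray

ROBOT

A 6-joint arm with a two-finger parallel gripper is mounted at the origin on the work surface. World frame = base frame: x ahead of the robot, y to its left, z up, the work surface at z = 0. Lengths are in mm, angles in rad, forces in N, time in s.
With the tool pointing down it reaches from about 275 to 750 mm from the base axis. Payload 10.2 kg.
Tool frame: the origin (TCP) lies at the very end of the fingers, on their centre line; the grasp point (between the pads) lies 19 mm behind it (ctrl.grip_depth is the distance from the TCP to the grasp point, in mm); z points along the fingers, x is the direction in which the jaws open and shut, and the axes are right-handed (so a half turn about z gives the same grasp; the last joint's range is limited). The gripper opens to 85 mm and grips with 20 to 120 N. Pads are 22 mm wide; open, the fingers measure 114 mm over their backs; the gripper's body (76 mm by 85 mm) begins 54 mm behind the grasp point. The pads swing forward as they close: fully open they stand 13 mm farther back than shut.
Start: joints at [-1.404, 0.313, 1.498, -0, 1.331, -0.223], TCP at [199.49, -485.628, 231.294] pointing down, gripper open.
Joint ranges: [-2.94, 2.94], [-0.97, 2.17], [0.19, 2.56], [-1.23, 4.37], [0.02, 3.11], [-2.88, 2.88]. Speed limits (rad/s): [2.39, 2.39, 3.01, 3.14, 3.14, 3.14].

INTERFACE

Orientations are given as a unit quaternion [w, x, y, z].
In Python, from rig import ctrl gives the robot as it stands.
- The arm moves only by the tool play_rows, never from a script. Its argument "motion" is a list of rows, each a list of 2 entries, a list of its own where there are three numbers: the shift along the tool's x, y, z in mm, then the turn, a rotation vector about the tool's x, y, z in degrees. A call has 1 to 20 rows; each row shifts and turns the commanded pose from where the row before left it, along the tool's axes as they then stand; what a row does not reach is not made up. A row lasts 1/12 s, in which the tool goes at most 41.7 mm and 7.16 degrees, less where a joint would pass 70% of its speed; a pose out of reach is approached as far as the arm can. A call with a gripper value outside its range is refused whole. "fingers" is the finger opening in mm, from 0 to 85.4, set as the call begins (left out, the last holds). The fingers move at their own pace and stop on an object; "squeeze" is the grip in N (left out, the last holds). Time passes only in rows, so rows that do not move let the fingers close. It gives the time, the measured TCP pose, the force and the opening at its end, in the units of the state.
- ctrl.sense(): the state, without advancing time (a new reading comes with each control period).
- ctrl.capture(name): name is "side" or "top"; returns the picture (480x640x3 uint8, red, green, blue); there is no depth.
- ctrl.get_calibration(name): a dict with "K" (3x3 intrinsics, pixels), "k1" (the pictures are not rectified: a ray, as slopes to the right and down, at radius r is drawn at 1 + k1 r^2 times it, then the intrinsics apply), "R" (3x3) and "t" (3): a world point X has camera coordinates R X + t. Camera axes: x right, y down, z forward; pixel columns grow to the right and rows downward; lengths in mm; the calibration is good to about 2 mm. A picture is of the moment at which its call begins. get_calibration takes no time and is no camera call.
- ctrl.finish_job(): hands the job in, once; it reports no verdict.
Trained networks look in the newest picture that a camera, given by its name, has taken for a name from the list of things; names that differ only in an ending like _2 or _b are one class to them, and where a whole thing is asked for, a point or a joint stands for the part that bears it (a point fixed in the world has none). Each returns a list of dicts, best first, with "p" (0 to 1); they miss things now and then, are a little off and sometimes report something else, mostly with a low value. They report only what shows in the picture. A call takes as long as a camera call.
- ctrl.spot_in(camera, name): "position" ([column, row] as shares, 0 to 1, of the picture: columns of its width, rows of its height, amid what is visible of it).
The state is a dict: "time_s": time; "joints": joint angles; "dq": joint speeds; "tau": joint torques, N m; "eef_pos": TCP position; "ee_rot": TCP orientation; "force": force on the tool from outside, world axes, zero at the start; "wrist_torque": the same for the moment, N m; "grip_width": opening from 0.0 (shut) to 1.0 (fully open).
Only numpy, scipy, OpenCV 4.12 (cv2) and the standard library are available. Lean on these libraries where they do the work, as an engineer would, in place of code of your own. Each camera call takes 0.05 s, during which the arm holds its last target. There are 200 camera calls.

TASK

Two visitors are due, one for coffee and one for tea: make up their trays from the clean stock on the draining mat. On the long tray stand the mug with the handle in the large round well, the square sugar pot in the square well and the small milk jug in the small round well; on the short tray stand the tea cup without a handle in the round well and the square metal tea tin in the square well. Keep everything upright, set each thing down in its well without dropping it, and leave the soap and washing-up bottles where they are.

Things in the scene. Friction and masses are not known exactly. Their poses are not given: they have to be found in the camera images.
- mug_mid (a point): White ceramic coffee mug with a handle, open-topped; like all the stock it starts upright on the counter (z = 0) in the row nearest the robot, in any order. Point: its centre, half-way up. 76 mm tall, round, 64 mm across, wall 4 mm, handle loop 9 mm thick; z is its upright axis. The handle, a loop along its own +y, stands 25 mm out, so the sides are clear for a grasp along its own x.
- teacup_mid (a point): White ceramic tea cup without a handle, open at the top. This point is its centre, half-way up: 76 mm tall, round, 64 mm across at the rim, 63 mm half-way up, 54 mm at the foot, wall 4 mm. Any grasp direction will do.
- jug_mid (a point): Small stainless-steel milk jug, the narrowest of the stock, open at the top. This point is its centre, half-way up: 70 mm tall, round, 48 mm across, wall 3 mm. No handle; a small pouring lip at the rim juts out about 9 mm along its own +x.
- sugar_mid (a point): Square sugar pot: white ceramic box 54 x 54 mm (sides along its own x and y) with a pale wooden lid that is fixed on. A round wooden knob 18 mm across stands on the lid's middle. The lid's top is 62 mm and the knob's top 72 mm above the foot; this point is the centre, 36 mm above the foot.
- tin_mid (a point): Square aluminium tea tin, shut, with a flat lid and no knob: 56 x 56 mm (sides along its own x and y), 74 mm tall. This point is its centre, half-way up.
- long_tray: Long brown wooden tray, 128 mm wide (its x), 312 mm long (its y), fixed to the counter behind the stock, left or right. Origin: centre of its underside, at z = 0; z up. Slab 14 mm thick, edge lip up to 18 mm; well floors (black pads) 7 mm above the origin. Wells at x = 0: large round, 80 mm across, at y = +98 mm; square, 72 x 72 mm, at y = 0; small round, 64 mm across, at y = -98 mm.
- short_tray: Short brown wooden tray, 128 mm wide (its x), 216 mm long (its y), fixed to the counter beside the long one. Origin: centre of its underside, at z = 0; z up. Slab 14 mm thick, edge lip up to 18 mm; well floors (black pads) 7 mm above the origin. Wells at x = 0: round, 78 mm across, at y = +50 mm; square, 72 x 72 mm, at y = -50 mm.
- soap: White foam-soap bottle with a pump head, 62 mm across and 158 mm tall, standing loose to the left (+y) of the work. Not to be moved. Origin: centre of its underside.
- detergent: White washing-up bottle with a black cap, 60 mm across and 176 mm tall, standing loose to the right (-y) of the work. Not to be moved. Origin: centre of its underside.

How it is judged:
By the outcome, as a careful person would: the job done as asked, in the order asked, and still so for the second after the job is handed in, with the robot touching nothing.
It also fails if it takes over 102 s, if anything falls off the work surface, if the arm or the gripper's body presses on something with over 40 N, if the wrist force passes 120 N, or if a joint passes its speed limit or range.

## Working session

There is one attempt and no reset: what is moved stays moved. The work goes in short steps, Python scripts to look and compute and a tool call to move; the robot and the scene stay as the last step left them, time stands still between calls to the robot, and variables do not carry over. Pictures are saved under pics/ and viewed, about 12 in all and at most 16, crops included, and the job is handed in when it is done.

Besides the shell and the picture viewer there is one more tool, called after ">>>" by a JSON object that holds its "method" and its "body". play_rows: Moves the arm, as the interface text tells. Its arguments: {"type":"object","properties":{"motion":{"type":"array"},"fingers":{"type":"number"},"squeeze":{"type":"number"}},"required":["motion"]}

```bash
mkdir -p pics; ls; python3 - <<'E'
from rig import ctrl
import cv2
for n in("top","side"):
    im=ctrl.capture(n); cv2.imwrite(f"pics/{n}0.png",im[:,:,::-1])
    c=ctrl.get_calibration(n); print(n,c)
    for o in["mug_mid","teacup_mid","jug_mid","sugar_mid","tin_mid","long_tray","short_tray","soap","detergent"]:
        print(o,[([round(x*s) for x,s in zip(d["position"],(640,480))],round(d["p"],2)) for d in ctrl.spot_in(n,o)][:4])
print(ctrl.sense())
E
```

```text
pics
top {'K': array([[569.04178558,   0.        , 315.10161859],
       [  0.        , 569.04178558, 236.82063489],
       [  0.        ,   0.        ,   1.        ]]), 'k1': -0.16754649032177452, 'R': array([[-0.02026974, -0.99977812,  0.00573103],
       [-0.97800021,  0.01863721, -0.20776967],
       [ 0.20761676, -0.00981639, -0.97816099]]), 't': array([  -3.48989787,  522.89981484, 1276.81017414])}
mug_mid [([374, 211], 0.25)]
teacup_mid [([197, 278], 0.87), ([491, 219], 0.53)]
jug_mid [([365, 274], 0.66)]
sugar_mid [([252, 277], 0.83)]
tin_mid [([304, 274], 0.76), ([362, 275], 0.36)]
long_tray [([376, 209], 0.9)]
short_tray [([245, 205], 0.8)]
soap [([118, 234], 0.64)]
detergent []
side {'K': array([[433.02655217,   0.        , 307.11530839],
       [  0.        , 433.02655217, 244.80386684],
       [  0.        ,   0.        ,   1.        ]]), 'k1': -0.019038555488842097, 'R': array([[-0.93557076, -0.35251298,  0.02102281],
       [-0.2556622 ,  0.63505724, -0.72893014],
       [ 0.24360665, -0.68734046, -0.68426523]]), 't': array([478.91255854, 190.92232938, 901.55985786])}

[... 348 characters left out ...]

{'time_s': 1.0, 'joints': array([-1.40438808e+00,  3.12900064e-01,  1.49768353e+00, -1.00378411e-05,
        1.33101297e+00, -2.23429264e-01]), 'dq': array([ 1.10871965e-04,  3.88813228e-05, -3.57433140e-04,  1.34611101e-03,
        2.03258312e-03,  9.29615259e-05]), 'tau': array([ 5.72482895e-04, -4.12162971e+01, -2.59897435e+01, -1.64747917e-04,
        5.30937577e-04, -7.99613474e-06]), 'eef_pos': array([ 199.49359915, -485.62950722,  231.3003501 ]), 'ee_rot': array([ 1.92580473e-06,  8.30674524e-01, -5.56758328e-01, -4.88729157e-06]), 'force': array([-0.52799184,  0.33220727, -0.0792187 ]), 'wrist_torque': array([-0.0426387 ,  0.00365333, -0.02119437]), 'grip_width': 0.9994249312731417}
```

View pics/top0.png

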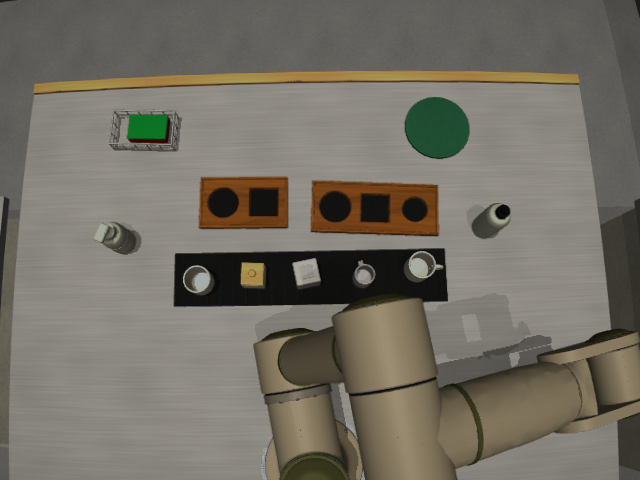

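View pics/side0.png

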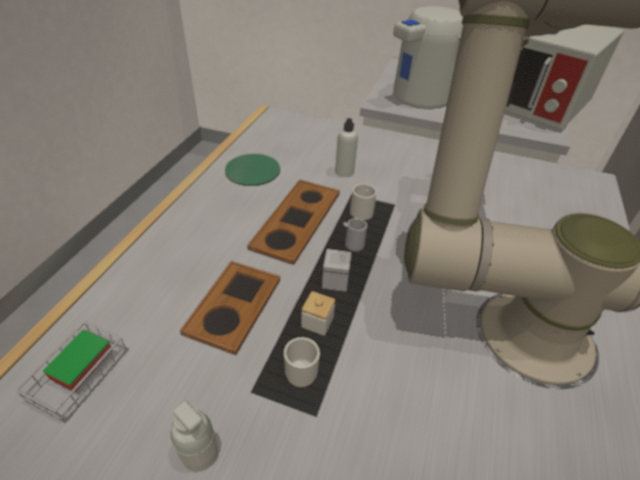

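```bash
cat > h.py <<'E'
import numpy as np,cv2
from rig import ctrl
def ray(n,px):
    c=ctrl.get_calibration(n);K,R,t=c["K"],np.array(c["R"]),np.array(c["t"])
    u=cv2.undistortPoints(np.array([[px]],float),K,np.array([c["k1"],0,0,0.])).ravel()
    return -R.T@t, R.T@np.array([u[0],u[1],1])
def onz(n,px,z):
    o,d=ray(n,px); return (o+d*(z-o[2])/d[2])[:2]
def proj(n,X):
    c=ctrl.get_calibration(n)
    rv=cv2.Rodrigues(np.array(c["R"]))[0]
    return cv2.projectPoints(np.array(X,float).reshape(-1,1,3),rv,np.array(c["t"]),c["K"],np.array([c["k1"],0,0,0.]))[0].reshape(-1,2)
E
python3 - <<'E'
from h import *
for n in("top","side"):
    im=cv2.imread(f"pics/{n}0.png"); g=im.max(2)
    ok=(g<40).astype(np.uint8)
    m,lab,st,ce=cv2.connectedComponentsWithStats(ok)
    print(n)
    for i in range(1,m):
        if 100<st[i,4]<3000 :
            cnt=cv2.findContours((lab==i).astype(np.uint8),0,2)[0][0].reshape(-1,2)
            w=np.array([onz(n,p,7) for p in cnt],np.float32)
            print(ce[i].round(1),st[i,4],onz(n,ce[i],7).round(1),cv2.minAreaRect(w))
im=cv2.imread("pics/top0.png")[245:310,170:450]
cv2.imwrite("pics/c1.png",cv2.resize(im,None,fx=2.85,fy=2.85,interpolation=2))
im=cv2.imread("pics/side0.png")[175:400,240:400]
cv2.imwrite("pics/c2.png",cv2.resize(im,None,fx=2.6,fy=2.6,interpolation=2))
E
```

```text
top
[223.  202.5] 661 [623.9 211.3] ((625.0277099609375, 211.4092559814453), (71.80421447753906, 69.74484252929688), 0.6352506875991821)
[263.3 202.2] 739 [622.4 111.4] ((623.1680297851562, 111.22138977050781), (67.85977172851562, 66.43818664550781), 88.85166931152344)
[334.6 206.6] 714 [608.  -63.8] ((608.3291625976562, -64.69449615478516), (73.79146575927734, 73.74784088134766), 88.9371566772461)
[374.5 208. ] 723 [ 602.6 -161.8] ((603.4584350585938, -161.8041534423828), (66.90922546386719, 68.71695709228516), 87.17681121826172)
[  2.8 234.3] 309 [554.8 786.8] ((544.0587768554688, 787.461181640625), (215.1482696533203, 14.120341300964355), 0.6232625246047974)
[414.1 209.4] 434 [ 597.5 -260. ] ((597.8827514648438, -260.3140869140625), (57.65272521972656, 58.297508239746094), 43.219329833984375)
[502.3 211.5] 150 [ 588.8 -484. ] ((589.4368896484375, -484.0055236816406), (29.969562530517578, 38.303497314453125), 41.58085250854492)
[287.6 332.2] 169 [304.7  55. ] ((304.13916015625, 55.1716423034668), (13.19064998626709, 119.12105560302734), 8.432879447937012)
[593.3 339.6] 416 [ 261.1 -694.2] ((260.4571533203125, -680.4994506835938), (22.31720733642578, 254.57400512695312), 10.589613914489746)
[390.6 388.2] 169 [ 168.8 -183. ] ((170.134765625, -187.95474243164062), (8.997908592224121, 206.25564575195312), 9.12527084350586)
[610.4 406.8] 175 [  93.8 -728.5] ((91.57821655273438, -749.2431030273438), (117.7330093383789, 38.71038055419922), 82.7914047241211)
side
[526.3  75.9] 1180 [   23.  -1465.8] ((30.117706298828125, -1486.212158203125), (700.6435546875, 125.39515686035156), 80.8064956665039)
```

View pics/c1.png

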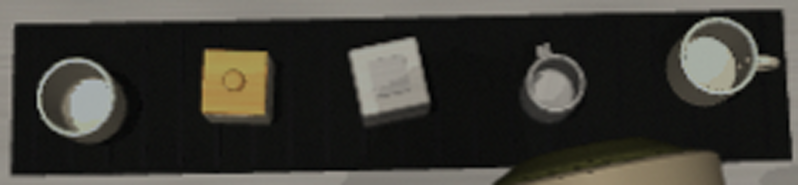

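View pics/c2.png

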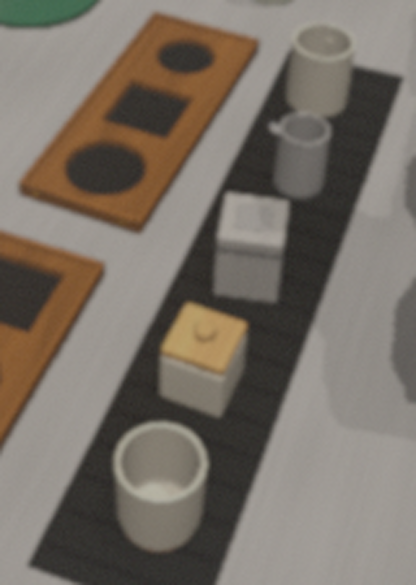

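```bash
python3 - <<'E'
from h import *
f=lambda c:((c[0]+.5)/2.85-.5+170,(c[1]+.5)/2.85-.5+245)
g=lambda c:((c[0]+.5)/2.6-.5+240,(c[1]+.5)/2.6-.5+175)
P=lambda n,c,z:onz(n,(f if n=="top" else g)(c),z).round(1)
print("cup",P("top",(78,97),76),P("side",(161,462),76))
print("sugknob",P("top",(233,80),72),P("side",(205,330),70))
L=[P("top",c,62) for c in[(203,50),(268,50),(269,113),(202,112)]];print(L,np.mean(L,0))
L=[P("side",c,62) for c in[(187,302),(248,325),(218,374),(160,352)]];print(L,np.mean(L,0))
L=[P("top",c,74) for c in[(349,50),(416,38),(430,102),(362,117)]];print("tin",L,np.mean(L,0))
L=[P("side",c,74) for c in[(226,193),(291,197),(283,246),(219,241)]];print(L,np.mean(L,0))
print("jug",P("top",(555,83),70),P("side",(305,130),70),"lip",P("top",(543,48),70))
print("mug",P("top",(718,57),76),P("side",(323,44),76),"handle",P("top",(776,63),45))
E
```

```text
cup [425.7 257.9] [425.7 261.1]
sugknob [438.  133.5] [438.  135.3]
[array([464.5, 159. ]), array([463.6, 106.1]), array([412.2, 105.5]), array([413.9, 159.6])] [438.55 132.55]
[array([462.9, 107.3]), array([410.2, 111.8]), array([416.6, 165.5]), array([464.7, 162.1])] [438.6   136.675]
tin [array([460.4,  40.1]), array([469.1, -13.8]), array([417.1, -23.9]), array([406.1,  30.4])] [438.175   8.2  ]
[array([471. , -11.5]), array([417.3, -27.7]), array([406.9,  30.9]), array([457.9,  45.1])] [438.275   9.2  ]
jug [ 430.9 -124.6] [ 431.3 -123. ] lip [ 459.6 -116. ]
mug [ 448.2 -256.7] [ 449.5 -251.5] handle [ 447.  -311.2]
```

>>> {"method": "play_rows", "body": {"motion": [[[0, 0, 0], [0, 0, -6.765]], [[0, 0, 0], [0, 0, -6.765]], [[0, 0, 0], [0, 0, -6.765]], [[0, 0, 0], [0, 0, -6.765]], [[0, 0, 0], [0, 0, -6.765]], [[0, 0, 0], [0, 0, -6.765]], [[0, 0, 0], [0, 0, -6.765]], [[0, 0, 0], [0, 0, -6.765]], [[0, 0, 0], [0, 0, -6.765]], [[0, 0, 0], [0, 0, -6.765]], [[24.9, -23, 5], [0, 0, 0]], [[24.9, -23, 5], [0, 0, 0]], [[24.9, -23, 5], [0, 0, 0]], [[24.9, -23, 5], [0, 0, 0]], [[24.9, -23, 5], [0, 0, 0]], [[24.9, -23, 5], [0, 0, 0]], [[24.9, -23, 5], [0, 0, 0]], [[24.9, -23, 5], [0, 0, 0]], [[24.9, -23, 5], [0, 0, 0]], [[24.9, -23, 5], [0, 0, 0]]], "fingers": 85, "squeeze": 40}}

```text
time_s: 2.67
eef_pos: [449.6, -254.4, 181.2]
ee_rot: [0.0, 1.0, -0.0, 0.0]
force: [0.1, -1.9, -0.0]
grip_width: 0.996
```

>>> {"method": "play_rows", "body": {"motion": [[[-1, 0.5, 20], [0, 0, 0]], [[0, 0, 20], [0, 0, 0]], [[0, 0, 20], [0, 0, 0]], [[0, 0, 20], [0, 0, 0]], [[0, 0, 20], [0, 0, 0]], [[0, 0, 16], [0, 0, 0]], [[0, 0, 14], [0, 0, 0]], [[0, 0, 11], [0, 0, 0]], [[0, 0, 8], [0, 0, 0]], [[0, 0, 3], [0, 0, 0]], [[0, 0, 0], [0, 0, 0]]]}}

```text
time_s: 3.58
eef_pos: [447.5, -256.1, 29.0]
ee_rot: [-0.0, 1.0, -0.0, -0.0]
force: [-0.0, 0.0, -0.7]
grip_width: 0.994
```

```bash
python3 - <<'E'
from h import *
print(ctrl.sense()["eef_pos"],ctrl.sense()["force"])
a=cv2.resize(ctrl.capture("side")[130:330,230:470],None,fx=2.6,fy=2.6,interpolation=2)
cv2.imwrite("pics/m1.png",a[:,:,::-1])
E
```

```text
[ 447.48580521 -256.1400897    28.98994335] [-0.01347448  0.03560549 -0.6932706 ]
```

View pics/m1.png

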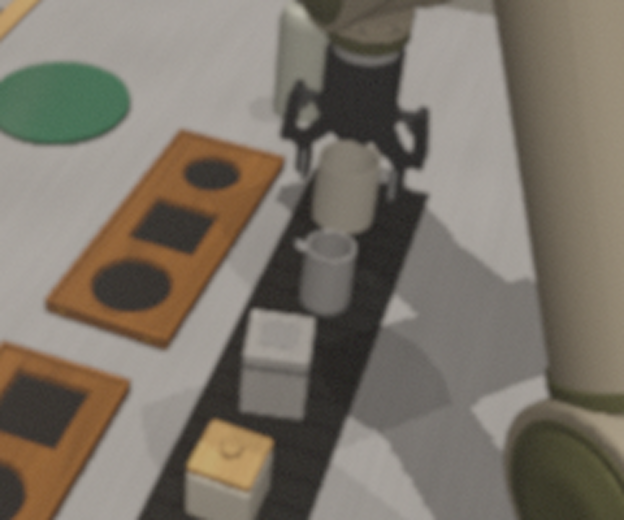

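>>> {"method": "play_rows", "body": {"motion": [[[0, 0, 0], [0, 0, 0]], [[0, 0, 0], [0, 0, 0]], [[0, 0, 0], [0, 0, 0]], [[0, 0, 0], [0, 0, 0]], [[0, 0, 0], [0, 0, 0]], [[0, 0, 0], [0, 0, 0]], [[0, 0, 0], [0, 0, 0]], [[0, 0, -4], [0, 0, 0]], [[0, 0, -10], [0, 0, 0]], [[0, 0, -14], [0, 0, 0]], [[0, 0, -14], [0, 0, 0]], [[0, 0, -8], [0, 0, 0]], [[0, 0, 0], [0, 0, 0]]], "fingers": 40, "squeeze": 40}}

```text
time_s: 4.72
eef_pos: [448.2, -256.7, 81.2]
ee_rot: [0.001, 1.0, -0.0, 0.001]
force: [-0.1, -0.8, -2.8]
grip_width: 0.726
```

>>> {"method": "play_rows", "body": {"motion": [[[7, -8.5, 0], [0, 0, 0]], [[14, -17, 0], [0, 0, 0]], [[16, -19, 0], [0, 0, 0]], [[17, -20.5, 0], [0, 0, 0]], [[17, -20.5, 0], [0, 0, 0]], [[17, -20.5, 0], [0, 0, 0]], [[17, -20.5, 0], [0, 0, 0]], [[17, -20.5, 0], [0, 0, 0]], [[16, -19, 0], [0, 0, 0]], [[14, -17, 0], [0, 0, 0]], [[7, -8.5, 0], [0, 0, 0]], [[0, 0, 0], [0, 0, 0]], [[0, 0, 6], [0, 0, 0]], [[0, 0, 10], [0, 0, 0]], [[0, 0, 8], [0, 0, 0]], [[0, 0, 3], [0, 0, 0]], [[0, 0, 0], [0, 0, 0]], [[0, 0, 0], [0, 0, 0]]]}}

```text
time_s: 6.22
eef_pos: [606.4, -65.2, 52.1]
ee_rot: [-0.0, 1.0, -0.0, -0.0]
force: [-0.9, 1.3, -2.6]
grip_width: 0.727
```

```bash
python3 - <<'E'
from h import *
s=ctrl.sense();print(s["eef_pos"],s["force"],s["time_s"])
a=ctrl.capture("side"); b=ctrl.capture("top")
X=np.array([[608+r*np.cos(t),-64+r*np.sin(t),14] for r in(40,) for t in np.linspace(0,6.28,40)])
a=a.copy();b=b.copy()
a=cv2.resize(a[150:300,220:420],None,fx=2.5,fy=2.5,interpolation=2)
b=cv2.resize(b[150:300,220:440],None,fx=2.5,fy=2.5,interpolation=2)
cv2.imwrite("pics/m2.png",np.vstack([np.pad(a,((0,0),(0,50),(0,0))),b])[:,:,::-1][:,:,:])
E
```

```text
[606.41649096 -65.16464952  52.10374507] [-0.85473143  1.29133715 -2.58736113] 6.2167
```

View pics/m2.png

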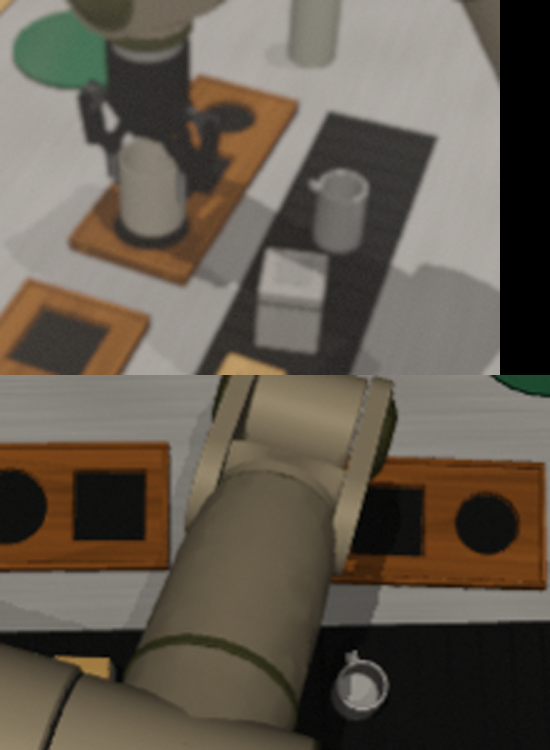

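>>> {"method": "play_rows", "body": {"motion": [[[0.5, 0, 4], [0, 0, 0]], [[0, 0, 4], [0, 0, 0]], [[0, 0, 3], [0, 0, 0]], [[0, 0, 2], [0, 0, 0]], [[0, 0, 1.5], [0, 0, 0]], [[0, 0, 1], [0, 0, 0]], [[0, 0, 0], [0, 0, 0]], [[0, 0, 0], [0, 0, 0]]]}}

```text
time_s: 6.98
eef_pos: [607.2, -64.7, 37.3]
ee_rot: [0.0, 1.0, -0.0, 0.0]
force: [-3.3, 0.2, 3.5]
grip_width: 0.728
```

>>> {"method": "play_rows", "body": {"motion": [[[0, 0, 0], [0, 0, 0]], [[0, 0, 0], [0, 0, 0]], [[0, 0, 0], [0, 0, 0]], [[0, 0, 0], [0, 0, 0]], [[0, 0, 0], [0, 0, 0]], [[0, 0, -6], [0, 0, 0]], [[0, 0, -14], [0, 0, 0]], [[0, 0, -20], [0, 0, 0]], [[0, 0, -25], [0, 0, 0]], [[0, 0, -25], [0, 0, 0]], [[-5, -5, -10], [0, 0, 1.5]], [[-17, -20, 0], [0, 0, 0]], [[-20, -24, 0], [0, 0, 0]], [[-25, -30, 0], [0, 0, 0]], [[-25, -30, 0], [0, 0, 0]], [[-25, -30, 0], [0, 0, 0]], [[-25, -30, 0], [0, 0, 0]], [[-20, -23, 0], [0, 0, 0]], [[-7, -7, 0], [0, 0, 0]], [[0, 0, 0], [0, 0, 0]]], "fingers": 85}}

```text
time_s: 8.65
eef_pos: [442.3, 139.9, 137.4]
ee_rot: [-0.0, 1.0, -0.012, 0.0]
force: [-0.5, -0.3, 0.1]
grip_width: 0.996
```

```bash
python3 - <<'E'
from h import *
s=ctrl.sense();print(s["eef_pos"],s["force"],s["time_s"])
a=ctrl.capture("side"); b=ctrl.capture("top")
a=cv2.resize(a[150:380,220:420],None,fx=2.5,fy=2.5,interpolation=2)
cv2.imwrite("pics/s1.png",a[:,:,::-1])
E
```

```text
[442.27529639 139.87055059 137.40774286] [-0.49337921 -0.29600156  0.12850904] 8.65
```

View pics/s1.png

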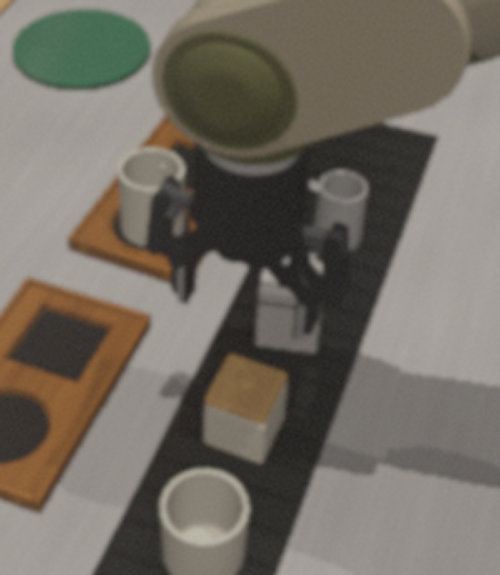

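>>> {"method": "play_rows", "body": {"motion": [[[-2.2, 3, 5], [0, 0, 0]], [[-2, 3, 13], [0, 0, 0]], [[0, 0, 18], [0, 0, 0]], [[0, 0, 18], [0, 0, 0]], [[0, 0, 18], [0, 0, 0]], [[0, 0, 16], [0, 0, 0]], [[0, 0, 13], [0, 0, 0]], [[0, 0, 9], [0, 0, 0]], [[0, 0, 5], [0, 0, 0]], [[0, 0, 1], [0, 0, 0]], [[0, 0, 0], [0, 0, 0]]]}}

```text
time_s: 9.67
eef_pos: [439.3, 132.3, 20.9]
ee_rot: [0.0, 1.0, -0.013, 0.0]
force: [-0.4, -0.6, 0.8]
grip_width: 0.994
```

>>> {"method": "play_rows", "body": {"motion": [[[0, 0, 0], [0, 0, 0]], [[0, 0, 0], [0, 0, 0]], [[0, 0, 0], [0, 0, 0]], [[0, 0, 0], [0, 0, 0]], [[0, 0, 0], [0, 0, 0]], [[0, 0, 0], [0, 0, 0]], [[0, 0, 0], [0, 0, 0]], [[0, 0, 0], [0, 0, 0]], [[0, 0, -4], [0, 0, 0]], [[0, 0, -10], [0, 0, 0]], [[0, 0, -14], [0, 0, 0]], [[0, 0, -20], [0, 0, 0]], [[0, 0, -24], [0, 0, 0]], [[0, 0, -24], [0, 0, 0]], [[0, 0, -14], [0, 0, 0]], [[0, 0, -4], [0, 0, 0]], [[0, 0, 0], [0, 0, 0]]], "fingers": 35, "squeeze": 40}}

```text
time_s: 11.08
eef_pos: [439.2, 132.7, 135.8]
ee_rot: [-0.0, 1.0, -0.013, 0.001]
force: [-0.3, -0.2, -2.2]
grip_width: 0.625
```

>>> {"method": "play_rows", "body": {"motion": [[[5, 9, 0], [0, 0, 0]], [[11, 19, 0], [0, 0, 0]], [[16, 27, 0], [0, 0, 0]], [[17, 29, 0], [0, 0, 0]], [[17, 29, 0], [0, 0, 0]], [[17, 29, 0], [0, 0, 0]], [[17, 29, 0], [0, 0, 0]], [[17, 29, 0], [0, 0, 0]], [[17, 29, 0], [0, 0, 0]], [[16, 28, 0], [0, 0, 0]], [[12, 20, 0], [0, 0, 0]], [[6, 10, 0], [0, 0, 0]], [[2.7, 4.3, 0], [0, 0, 0]], [[0, 0, 5], [0, 0, 1.5]], [[0, 0, 15], [0, 0, 0]], [[0, 0, 22], [0, 0, 0]], [[0, 0, 20], [0, 0, 0]], [[0, 0, 12], [0, 0, 0]], [[0, 0, 6], [0, 0, 0]], [[0, 0, 0], [0, 0, 0]]]}}

```text
time_s: 12.75
eef_pos: [601.2, -162.7, 53.3]
ee_rot: [-0.001, 1.0, -0.026, -0.001]
force: [0.3, -0.4, -2.6]
grip_width: 0.624
```

```bash
python3 - <<'E'
from h import *
s=ctrl.sense();print(s["eef_pos"],s["force"],s["time_s"])
a=ctrl.capture("side")
a=cv2.resize(a[130:300,220:420],None,fx=3,fy=3,interpolation=2)
cv2.imwrite("pics/s2.png",a[:,:,::-1])
E
```

```text
[ 601.15461054 -162.72858794   53.3156473 ] [ 0.26742992 -0.43627958 -2.56147425] 12.75
```

View pics/s2.png

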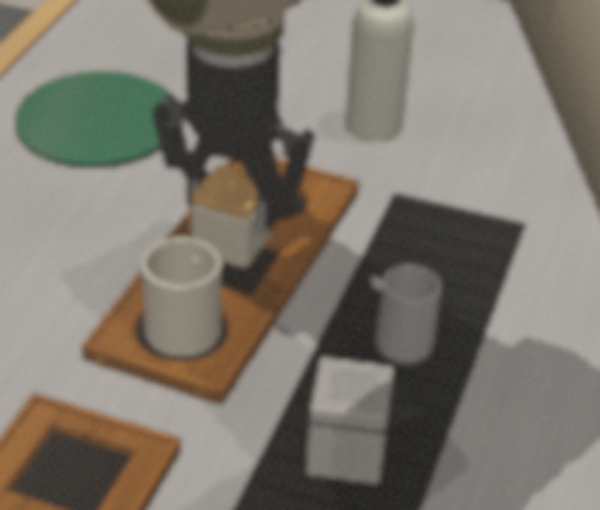

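>>> {"method": "play_rows", "body": {"motion": [[[0.8, 0, 5], [0, 0, 0]], [[0, 0, 6], [0, 0, 0]], [[0, 0, 4], [0, 0, 0]], [[0, 0, 3], [0, 0, 0]], [[0, 0, 2], [0, 0, 0]], [[0, 0, 1.5], [0, 0, 0]], [[0, 0, 1], [0, 0, 0]], [[0, 0, 1], [0, 0, 0]], [[0, 0, 0.7], [0, 0, 0]], [[0, 0, 0], [0, 0, 0]], [[0, 0, 0], [0, 0, 0]]]}}

```text
time_s: 13.72
eef_pos: [602.7, -163.2, 30.7]
ee_rot: [0.0, 1.0, -0.026, 0.0]
force: [0.3, 0.1, -2.7]
grip_width: 0.623
```

>>> {"method": "play_rows", "body": {"motion": [[[0, 0, 1], [0, 0, 0]], [[0, 0, 1], [0, 0, 0]], [[0, 0, 0.5], [0, 0, 0]], [[0, 0, 0.5], [0, 0, 0]], [[0, 0, 0], [0, 0, 0]], [[0, 0, 0], [0, 0, 0]]]}}

```text
time_s: 14.22
eef_pos: [602.8, -163.2, 28.5]
ee_rot: [0.0, 1.0, -0.026, 0.0]
force: [-2.6, 1.1, 5.9]
grip_width: 0.625
```

>>> {"method": "play_rows", "body": {"motion": [[[0, 0, 0], [0, 0, 0]], [[0, 0, 0], [0, 0, 0]], [[0, 0, 0], [0, 0, 0]], [[0, 0, 0], [0, 0, 0]], [[0, 0, 0], [0, 0, 0]], [[0, 0, -5], [0, 0, 0]], [[0, 0, -14], [0, 0, 0]], [[0, 0, -20], [0, 0, 0]], [[0, 0, -25], [0, 0, 0]], [[0, 0, -25], [0, 0, 0]], [[-5, 0, -8], [0, 0, 0]], [[-15, -3, 0], [0, 0, 0]], [[-25, -5, 0], [0, 0, 0]], [[-28, -5, 0], [0, 0, 0]], [[-28, -5, 0], [0, 0, 0]], [[-28, -5, 0], [0, 0, 0]], [[-25, -5, 0], [0, 0, 0]], [[-14, -2.2, 0], [0, 0, 0]], [[-5.6, 0, 0], [0, 0, 0]], [[0, 0, 0], [0, 0, 0]]], "fingers": 85}}

```text
time_s: 15.88
eef_pos: [430.2, -123.8, 124.7]
ee_rot: [-0.0, 1.0, -0.027, -0.0]
force: [0.4, -0.2, -0.6]
grip_width: 0.994
```

>>> {"method": "play_rows", "body": {"motion": [[[0, 0, 0], [0, 0, 7.04]], [[0, 0, 0], [0, 0, 7.04]], [[0, 0, 0], [0, 0, 7.04]], [[0, 0, 0], [0, 0, 7.04]], [[0, 0, 0], [0, 0, 7.04]], [[0, 0, 0], [0, 0, 7.04]], [[0, 0, 0], [0, 0, 7.04]], [[0, 0, 0], [0, 0, 7.04]], [[0, 0, 0], [0, 0, 7.04]], [[0, 0, 0], [0, 0, 7.04]], [[0, 0, 0], [0, 0, 0]]], "fingers": 75}}

```text
time_s: 16.8
eef_pos: [431.7, -124.2, 124.5]
ee_rot: [-0.0, 0.8, -0.599, 0.0]
force: [0.4, 1.3, -0.4]
grip_width: 0.875
```

```bash
python3 - <<'E'
from h import *
s=ctrl.sense();print(s["eef_pos"],s["ee_rot"],s["force"],s["time_s"])
a=ctrl.capture("side")
a=cv2.resize(a[130:300,220:420],None,fx=3,fy=3,interpolation=2)
cv2.imwrite("pics/j1.png",a[:,:,::-1])
E
```

```text
[ 431.73843614 -124.18533597  124.47887876] [-4.47255332e-05  8.00386213e-01 -5.99484668e-01  2.01190278e-04] [ 0.36849991  1.30607843 -0.44335438] 16.8
```

View pics/j1.png

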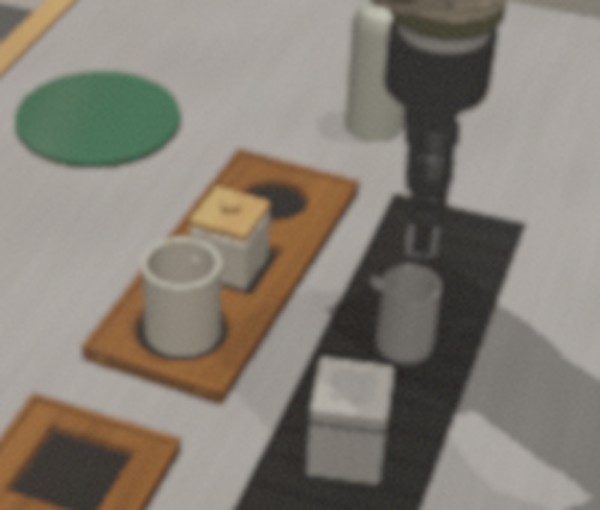

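>>> {"method": "play_rows", "body": {"motion": [[[0, 0, 5], [0, 0, 0]], [[0, 0, 12], [0, 0, 0]], [[0, 0, 18], [0, 0, 0]], [[0, 0, 18], [0, 0, 0]], [[0, 0, 17], [0, 0, 0]], [[0, 0, 13], [0, 0, 0]], [[0, 0, 9], [0, 0, 0]], [[0, 0, 5], [0, 0, 0]], [[0, 0, 1], [0, 0, 0]], [[0, 0, 0], [0, 0, 0]]]}}

```text
time_s: 17.68
eef_pos: [431.1, -123.9, 26.7]
ee_rot: [-0.0, 0.802, -0.597, 0.0]
force: [0.4, -1.0, -1.2]
grip_width: 0.877
```

>>> {"method": "play_rows", "body": {"motion": [[[0, 0, 0], [0, 0, 0]], [[0, 0, 0], [0, 0, 0]], [[0, 0, 0], [0, 0, 0]], [[0, 0, 0], [0, 0, 0]], [[0, 0, 0], [0, 0, 0]], [[0, 0, 0], [0, 0, 0]], [[0, 0, 0], [0, 0, 0]], [[0, 0, 0], [0, 0, 0]], [[0, 0, -4], [0, 0, 0]], [[0, 0, -10], [0, 0, 0]], [[0, 0, -14], [0, 0, 0]], [[0, 0, -20], [0, 0, 0]], [[0, 0, -24], [0, 0, 0]], [[0, 0, -14], [0, 0, 0]], [[0, 0, -4], [0, 0, 0]], [[0, 0, 0], [0, 0, 0]]], "fingers": 30, "squeeze": 40}}

```text
time_s: 19.02
eef_pos: [431.3, -124.0, 117.4]
ee_rot: [-0.0, 0.802, -0.598, 0.001]
force: [-0.5, 0.5, -1.5]
grip_width: 0.555
```

>>> {"method": "play_rows", "body": {"motion": [[[7.5, -5, 0], [0, 0, 0]], [[15, -10, 0], [0, 0, 0]], [[21, -14, 0], [0, 0, 0]], [[22, -15, 0], [0, 0, 0]], [[22, -15, 0], [0, 0, 0]], [[22, -15, 0], [0, 0, 0]], [[22, -15, 0], [0, 0, 0]], [[21, -14, 0], [0, 0, 0]], [[15, -10, 0], [0, 0, 0]], [[7.5, -5, 0], [0, 0, 0]], [[2.8, -1.7, 0], [0, 0, 0]], [[0, 0, 5], [0, 0, 0]], [[0, 0, 14], [0, 0, 0]], [[0, 0, 19], [0, 0, 0]], [[0, 0, 14], [0, 0, 0]], [[0, 0, 8], [0, 0, 0]], [[0, 0, 4], [0, 0, 0]], [[0, 0, 0], [0, 0, 0]]]}}

```text
time_s: 20.52
eef_pos: [595.9, -259.7, 51.7]
ee_rot: [0.0, 0.802, -0.598, -0.001]
force: [-0.0, -0.6, -1.2]
grip_width: 0.559
```

```bash
python3 - <<'E'
from h import *
s=ctrl.sense();print(s["eef_pos"],s["force"],s["time_s"])
a=ctrl.capture("side")
a=cv2.resize(a[110:280,220:420],None,fx=3,fy=3,interpolation=2)
cv2.imwrite("pics/j2.png",a[:,:,::-1])
E
```

```text
[ 595.91273148 -259.65764992   51.70401884] [-0.03228846 -0.57247854 -1.21099396] 20.5167
```

View pics/j2.png

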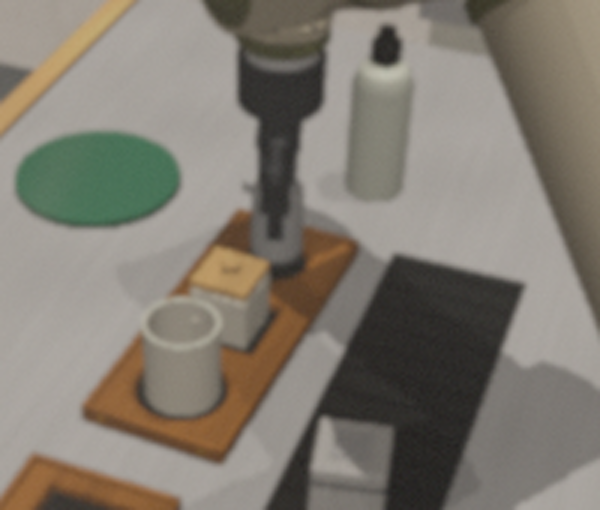

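>>> {"method": "play_rows", "body": {"motion": [[[0, 0, 4], [0, 0, 0]], [[0, 0, 5], [0, 0, 0]], [[0, 0, 3], [0, 0, 0]], [[0, 0, 2], [0, 0, 0]], [[0, 0, 1], [0, 0, 0]], [[0, 0, 1], [0, 0, 0]], [[0, 0, 1], [0, 0, 0]], [[0, 0, 0.5], [0, 0, 0]], [[0, 0, 0.5], [0, 0, 0]], [[0, 0, 0], [0, 0, 0]], [[0, 0, 0], [0, 0, 0]]]}}

```text
time_s: 21.48
eef_pos: [596.4, -260.1, 34.7]
ee_rot: [0.0, 0.802, -0.598, 0.0]
force: [0.3, 0.1, -0.7]
grip_width: 0.556
```

>>> {"method": "play_rows", "body": {"motion": [[[0, 0, 0.5], [0, 0, 0]], [[0, 0, 0.5], [0, 0, 0]], [[0, 0, 0.5], [0, 0, 0]], [[0, 0, 0], [0, 0, 0]], [[0, 0, 0], [0, 0, 0]]]}}

```text
time_s: 21.9
eef_pos: [596.5, -260.1, 34.6]
ee_rot: [0.0, 0.802, -0.598, 0.0]
force: [-4.3, 2.2, 10.2]
grip_width: 0.557
```

>>> {"method": "play_rows", "body": {"motion": [[[0, 0, 0], [0, 0, 0]], [[0, 0, 0], [0, 0, 0]], [[0, 0, 0], [0, 0, 0]], [[0, 0, 0], [0, 0, 0]], [[0, 0, 0], [0, 0, 0]], [[0, 0, -5], [0, 0, 0]], [[0, 0, -14], [0, 0, 0]], [[0, 0, -20], [0, 0, 0]], [[0, 0, -25], [0, 0, 0]], [[0, 0, -25], [0, 0, 0]], [[0, 0, -8], [0, 0, 0]]], "fingers": 70}}

```text
time_s: 22.82
eef_pos: [597.6, -260.8, 134.5]
ee_rot: [-0.0, 0.802, -0.598, 0.003]
force: [0.6, -0.3, 0.0]
grip_width: 0.82
```

>>> {"method": "play_rows", "body": {"motion": [[[-10, 0, 0], [0, 0, 0]], [[-20, 0, 0], [0, 0, 0]], [[-30, 1, 0], [0, 0, 0]], [[-36, 1, 0], [0, 0, 0]], [[-36, 1, 0], [0, 0, 0]], [[-36, 1, 0], [0, 0, 0]], [[-36, 1, 0], [0, 0, 0]], [[-36, 1, 0], [0, 0, 0]], [[-36, 1, 0], [0, 0, 0]], [[-36, 1, 0], [0, 0, 0]], [[-36, 1, 0], [0, 0, 0]], [[-36, 1, 0], [0, 0, 0]], [[-36, 1, 0], [0, 0, 0]], [[-36, 1, 0], [0, 0, 0]], [[-36, 1, 0], [0, 0, 0]], [[-30, 1.4, 0], [0, 0, 0]], [[-16, 0, 0], [0, 0, 0]], [[-8, 0, 0], [0, 0, 0]], [[0, 0, 0], [0, 0, 0]]], "fingers": 85}}

```text
time_s: 24.4
eef_pos: [425.4, 260.0, 129.1]
ee_rot: [0.001, 0.802, -0.597, -0.001]
force: [-0.2, 0.3, -0.3]
grip_width: 0.994
```

>>> {"method": "play_rows", "body": {"motion": [[[0, 0, 0], [0, 0, -7.12]], [[0, 0, 0], [0, 0, -7.12]], [[0, 0, 0], [0, 0, -7.12]], [[0, 0, 0], [0, 0, -7.12]], [[0, 0, 0], [0, 0, -7.12]], [[0, 0, 0], [0, 0, -7.12]], [[0, 0, 0], [0, 0, -7.12]], [[0, 0, 0], [0, 0, -7.12]], [[0, 0, 0], [0, 0, -7.12]], [[0, 0, 0], [0, 0, -7.12]], [[0, 0, 0], [0, 0, -2.1]], [[0, 0, 0], [0, 0, 0]]]}}

```text
time_s: 25.4
eef_pos: [426.8, 257.9, 129.5]
ee_rot: [0.0, 1.0, -0.001, -0.0]
force: [0.0, 0.9, 0.6]
grip_width: 0.999
```

```bash
python3 - <<'E'
from h import *
s=ctrl.sense();print(s["eef_pos"],s["ee_rot"],s["force"],s["time_s"])
a=ctrl.capture("side")
a=cv2.resize(a[150:400,190:420],None,fx=2.4,fy=2.4,interpolation=2)
cv2.imwrite("pics/t1.png",a[:,:,::-1])
E
```

```text
[426.81166038 257.90759049 129.51460734] [ 2.46968608e-04  9.99999240e-01 -1.11616998e-03 -4.62177294e-04] [0.03081071 0.90821169 0.63109818] 25.4
```

View pics/t1.png

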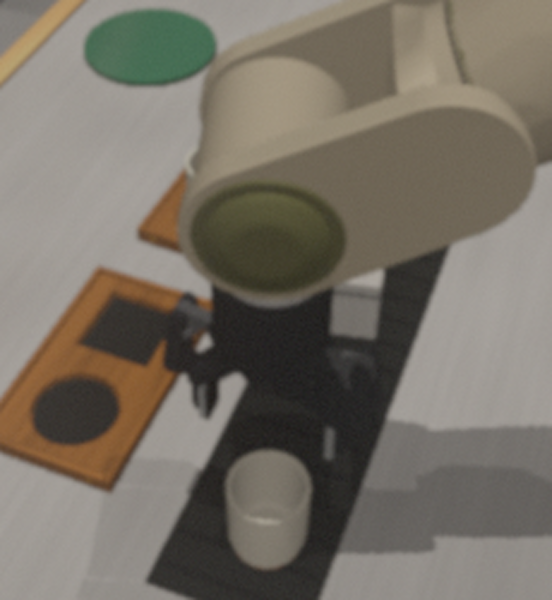

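>>> {"method": "play_rows", "body": {"motion": [[[-0.5, -1, 5], [0, 0, 0]], [[0, 0, 12], [0, 0, 0]], [[0, 0, 18], [0, 0, 0]], [[0, 0, 18], [0, 0, 0]], [[0, 0, 17], [0, 0, 0]], [[0, 0, 13], [0, 0, 0]], [[0, 0, 9], [0, 0, 0]], [[0, 0, 5], [0, 0, 0]], [[0, 0, 1], [0, 0, 0]], [[0, 0, 0], [0, 0, 0]]]}}

```text
time_s: 26.28
eef_pos: [426.4, 260.1, 32.2]
ee_rot: [-0.0, 1.0, -0.001, 0.0]
force: [-0.2, 0.0, 0.0]
grip_width: 0.996
```

>>> {"method": "play_rows", "body": {"motion": [[[0, 0, 0], [0, 0, 0]], [[0, 0, 0], [0, 0, 0]], [[0, 0, 0], [0, 0, 0]], [[0, 0, 0], [0, 0, 0]], [[0, 0, 0], [0, 0, 0]], [[0, 0, 0], [0, 0, 0]], [[0, 0, 0], [0, 0, 0]], [[0, 0, 0], [0, 0, 0]], [[0, 0, -4], [0, 0, 0]], [[0, 0, -8], [0, 0, 0]], [[0, 0, -12], [0, 0, 0]], [[0, 0, -14], [0, 0, 0]], [[0, 0, -10], [0, 0, 0]], [[0, 0, -4], [0, 0, 0]], [[0, 0, 0], [0, 0, 0]]], "fingers": 40, "squeeze": 40}}

```text
time_s: 27.53
eef_pos: [426.6, 260.3, 85.1]
ee_rot: [-0.0, 1.0, -0.001, 0.001]
force: [0.4, -0.1, -1.8]
grip_width: 0.72
```

>>> {"method": "play_rows", "body": {"motion": [[[8, 2, 0], [0, 0, 0]], [[16, 4, 0], [0, 0, 0]], [[23, 5.5, 0], [0, 0, 0]], [[24, 6, 0], [0, 0, 0]], [[25, 6, 0], [0, 0, 0]], [[25, 6, 0], [0, 0, 0]], [[25, 6, 0], [0, 0, 0]], [[23, 6, 0], [0, 0, 0]], [[16, 4, 0], [0, 0, 0]], [[8, 2, 0], [0, 0, 0]], [[4, 1, 0], [0, 0, 0]], [[0, 0, 4], [0, 0, 0]], [[0, 0, 10], [0, 0, 0]], [[0, 0, 10], [0, 0, 0]], [[0, 0, 6], [0, 0, 0]], [[0, 0, 0], [0, 0, 0]], [[0, 0, 0], [0, 0, 0]]]}}

```text
time_s: 28.95
eef_pos: [622.7, 211.4, 53.6]
ee_rot: [0.0, 1.0, -0.001, -0.001]
force: [-0.4, -0.0, -2.9]
grip_width: 0.721
```

```bash
python3 - <<'E'
from h import *
s=ctrl.sense();print(s["eef_pos"],s["force"],s["time_s"])
a=ctrl.capture("side")
a=cv2.resize(a[150:400,160:390],None,fx=2.4,fy=2.4,interpolation=2)
cv2.imwrite("pics/t2.png",a[:,:,::-1])
E
```

```text
[622.69705405 211.36847163  53.57269325] [-0.40288408 -0.02974853 -2.94038117] 28.95
```

View pics/t2.png

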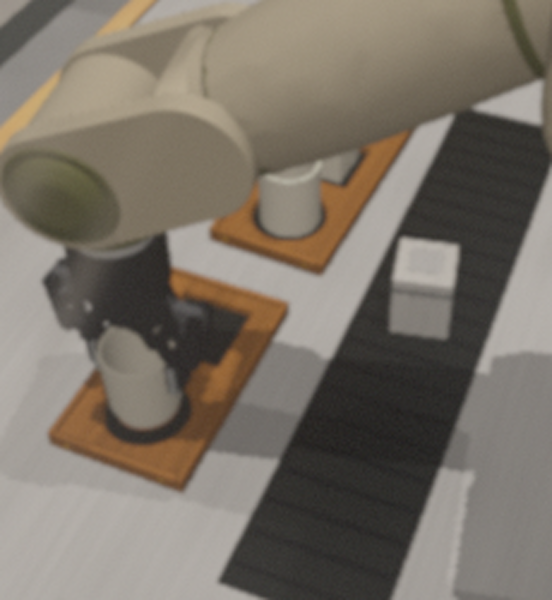

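>>> {"method": "play_rows", "body": {"motion": [[[0.5, 0, 4], [0, 0, 0]], [[0, 0, 4], [0, 0, 0]], [[0, 0, 2], [0, 0, 0]], [[0, 0, 1], [0, 0, 0]], [[0, 0, 1], [0, 0, 0]], [[0, 0, 1], [0, 0, 0]], [[0, 0, 0.5], [0, 0, 0]], [[0, 0, 0], [0, 0, 0]], [[0, 0, 0], [0, 0, 0]]]}}

```text
time_s: 29.75
eef_pos: [623.7, 211.2, 40.7]
ee_rot: [0.0, 1.0, -0.001, 0.0]
force: [-0.0, -0.8, -2.2]
grip_width: 0.72
```

>>> {"method": "play_rows", "body": {"motion": [[[0, 0, 0.7], [0, 0, 0]], [[0, 0, 0.7], [0, 0, 0]], [[0, 0, 0.6], [0, 0, 0]], [[0, 0, 0], [0, 0, 0]], [[0, 0, 0], [0, 0, 0]]]}}

```text
time_s: 30.17
eef_pos: [623.8, 211.3, 40.0]
ee_rot: [-0.0, 1.0, -0.001, 0.0]
force: [-5.7, -0.9, 7.4]
grip_width: 0.725
```

>>> {"method": "play_rows", "body": {"motion": [[[0, 0, 0], [0, 0, 0]], [[0, 0, 0], [0, 0, 0]], [[0, 0, 0], [0, 0, 0]], [[0, 0, 0], [0, 0, 0]], [[0, 0, 0], [0, 0, 0]], [[0, 0, -5], [0, 0, 0]], [[0, 0, -14], [0, 0, 0]], [[0, 0, -20], [0, 0, 0]], [[0, 0, -25], [0, 0, 0]], [[0, 0, -25], [0, 0, 0]], [[0, 0, -3], [0, 0, 0]]], "fingers": 85}}

```text
time_s: 31.08
eef_pos: [625.5, 211.6, 136.0]
ee_rot: [-0.001, 1.0, -0.001, 0.004]
force: [1.2, -0.0, 0.2]
grip_width: 0.993
```

>>> {"method": "play_rows", "body": {"motion": [[[-8, 9, 0], [0, 0, 0]], [[-18, 19, 0], [0, 0, 0]], [[-24, 26, 0], [0, 0, 0]], [[-24, 26, 0], [0, 0, 0]], [[-24, 26, 0], [0, 0, 0]], [[-24, 26, 0], [0, 0, 0]], [[-24, 26, 0], [0, 0, 0]], [[-18, 20, 0], [0, 0, 0]], [[-14, 16, 0], [0, 0, 0]], [[-7, 8, 0], [0, 0, 0]], [[0, 0, 0], [0, 0, -5.75]], [[0, 0, 0], [0, 0, -5.75]], [[0, 0, 0], [0, 0, 0]], [[0, 0, 0], [0, 0, 0]]]}}

```text
time_s: 32.25
eef_pos: [438.5, 9.8, 130.6]
ee_rot: [0.0, 0.995, 0.098, 0.0]
force: [-0.7, -0.4, -0.1]
grip_width: 1.0
```

```bash
python3 - <<'E'
from h import *
s=ctrl.sense();print(s["eef_pos"],s["ee_rot"],s["force"],s["time_s"])
a=ctrl.capture("side")
a=cv2.resize(a[130:380,180:410],None,fx=2.4,fy=2.4,interpolation=2)
cv2.imwrite("pics/n1.png",a[:,:,::-1])
E
```

```text
[438.48903075   9.7880741  130.6378509 ] [8.06209757e-06 9.95198287e-01 9.78792960e-02 1.16006584e-04] [-0.69872901 -0.44079482 -0.06884483] 32.25
```

View pics/n1.png

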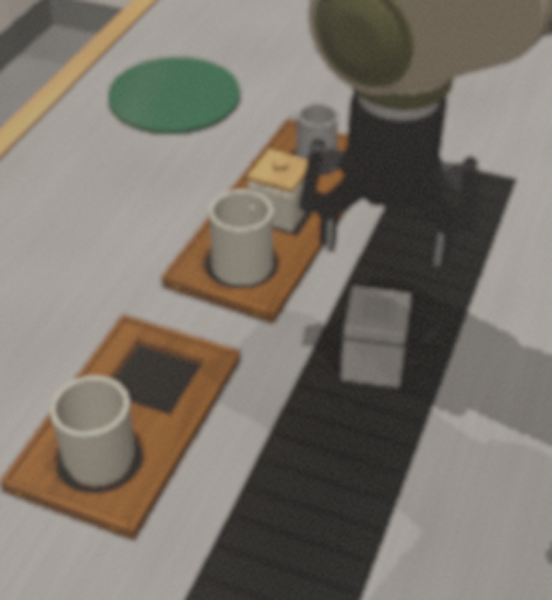

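>>> {"method": "play_rows", "body": {"motion": [[[0, 0, 5], [0, 0, 0]], [[0, 0, 12], [0, 0, 0]], [[0, 0, 18], [0, 0, 0]], [[0, 0, 20], [0, 0, 0]], [[0, 0, 18], [0, 0, 0]], [[0, 0, 14], [0, 0, 0]], [[0, 0, 9], [0, 0, 0]], [[0, 0, 5], [0, 0, 0]], [[0, 0, 2], [0, 0, 0]], [[0, 0, 0], [0, 0, 0]]]}}

```text
time_s: 33.13
eef_pos: [438.4, 9.6, 27.6]
ee_rot: [-0.0, 0.995, 0.099, 0.0]
force: [0.1, 0.6, 0.6]
grip_width: 0.994
```

>>> {"method": "play_rows", "body": {"motion": [[[0, 0, 0], [0, 0, 0]], [[0, 0, 0], [0, 0, 0]], [[0, 0, 0], [0, 0, 0]], [[0, 0, 0], [0, 0, 0]], [[0, 0, 0], [0, 0, 0]], [[0, 0, 0], [0, 0, 0]], [[0, 0, 0], [0, 0, 0]], [[0, 0, 0], [0, 0, 0]], [[0, 0, -4], [0, 0, 0]], [[0, 0, -8], [0, 0, 0]], [[0, 0, -12], [0, 0, 0]], [[0, 0, -14], [0, 0, 0]], [[0, 0, -10], [0, 0, 0]], [[0, 0, -4], [0, 0, 0]], [[0, 0, 0], [0, 0, 6.15]], [[0, 0, 0], [0, 0, 6.15]], [[0, 0, 0], [0, 0, 0]]], "fingers": 38, "squeeze": 40}}

```text
time_s: 34.55
eef_pos: [438.1, 9.6, 79.7]
ee_rot: [-0.0, 1.0, -0.01, -0.0]
force: [0.2, 1.1, -1.9]
grip_width: 0.648
```

>>> {"method": "play_rows", "body": {"motion": [[[8, -5, 0], [0, 0, 0]], [[16, -9.5, 0], [0, 0, 0]], [[22, -12.5, 0], [0, 0, 0]], [[23, -13, 0], [0, 0, 0]], [[23, -13, 0], [0, 0, 0]], [[23, -13, 0], [0, 0, 0]], [[22, -13, 0], [0, 0, 0]], [[19, -11, 0], [0, 0, 0]], [[15, -9, 0], [0, 0, 0]], [[8, -4.5, 0], [0, 0, 0]], [[3, -2, 0], [0, 0, 0]], [[0, 0, 4], [0, 0, 0]], [[0, 0, 10], [0, 0, 0]], [[0, 0, 9], [0, 0, 0]], [[0, 0, 5], [0, 0, 0]], [[0, 0, 0], [0, 0, 0]], [[0, 0, 0], [0, 0, 0]]]}}

```text
time_s: 35.97
eef_pos: [621.6, 112.0, 51.2]
ee_rot: [0.0, 1.0, -0.008, -0.0]
force: [-0.1, -0.9, -2.4]
grip_width: 0.651
```

```bash
python3 - <<'E'
from h import *
s=ctrl.sense();print(s["eef_pos"],s["force"],s["time_s"])
a=ctrl.capture("side")
a=cv2.resize(a[170:370,160:360],None,fx=2.8,fy=2.8,interpolation=2)
cv2.imwrite("pics/n2.png",a[:,:,::-1])
E
```

```text
[621.59773028 111.96995474  51.21214362] [-0.1225848  -0.91581187 -2.39336982] 35.9667
```

View pics/n2.png

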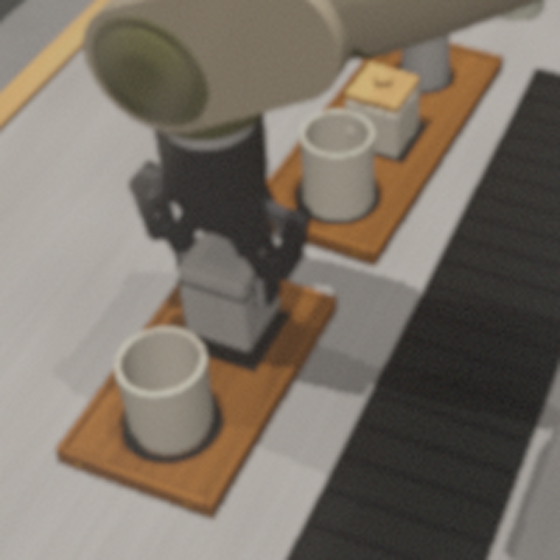

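Aligned over the square well; lowering to contact.

>>> {"method": "play_rows", "body": {"motion": [[[0.5, 0.5, 4], [0, 0, 0]], [[0, 0, 4], [0, 0, 0]], [[0, 0, 3], [0, 0, 0]], [[0, 0, 1.5], [0, 0, 0]], [[0, 0, 1], [0, 0, 0]], [[0, 0, 0.7], [0, 0, 0]], [[0, 0, 0.7], [0, 0, 0]], [[0, 0, 0.6], [0, 0, 0]], [[0, 0, 0], [0, 0, 0]], [[0, 0, 0], [0, 0, 0]]]}}

```text
time_s: 36.85
eef_pos: [622.4, 111.7, 36.1]
ee_rot: [-0.0, 1.0, -0.008, 0.0]
force: [-0.0, -0.4, -2.6]
grip_width: 0.648
```

>>> {"method": "play_rows", "body": {"motion": [[[0, 0, 0.7], [0, 0, 0]], [[0, 0, 0.7], [0, 0, 0]], [[0, 0, 0.6], [0, 0, 0]], [[0, 0, 0], [0, 0, 0]], [[0, 0, 0], [0, 0, 0]]]}}

```text
time_s: 37.27
eef_pos: [622.5, 111.7, 35.3]
ee_rot: [0.0, 1.0, -0.008, 0.0]
force: [-5.0, -0.4, 8.5]
grip_width: 0.65
```

Contact. Release, rise, and swing out of the view.

>>> {"method": "play_rows", "body": {"motion": [[[0, 0, 0], [0, 0, 0]], [[0, 0, 0], [0, 0, 0]], [[0, 0, 0], [0, 0, 0]], [[0, 0, 0], [0, 0, 0]], [[0, 0, 0], [0, 0, 0]], [[0, 0, -5], [0, 0, 0]], [[0, 0, -14], [0, 0, 0]], [[0, 0, -20], [0, 0, 0]], [[0, 0, -25], [0, 0, 0]], [[0, 0, -25], [0, 0, 0]], [[0, 0, -25], [0, 0, 0]], [[-20, 0, -25], [0, 0, 0]], [[-35, 0, -10], [0, 0, 0]], [[-38, 0, 0], [0, 0, 0]], [[-38, 0, 0], [0, 0, 0]], [[-38, 0, 0], [0, 0, 0]], [[-38, 0, 0], [0, 0, 0]], [[-30, 0, 0], [0, 0, 0]], [[-15, 0, 0], [0, 0, 0]], [[0, 0, 0], [0, 0, 0]]], "fingers": 85}}

```text
time_s: 38.93
eef_pos: [368.2, 116.0, 183.6]
ee_rot: [-0.0, 1.0, -0.008, 0.0]
force: [0.9, -0.2, 0.2]
grip_width: 0.997
```

```bash
python3 - <<'E'
from h import *
s=ctrl.sense();print(s["eef_pos"],s["force"],s["time_s"])
a=ctrl.capture("side")[110:380,150:390]; b=ctrl.capture("top")[160:260,90:520]
a=cv2.resize(a,None,fx=1.4,fy=1.4,interpolation=2);b=cv2.resize(b,None,fx=1.8,fy=1.8,interpolation=2)
c=np.zeros((a.shape[0]+b.shape[0],max(a.shape[1],b.shape[1]),3),np.uint8)
c[:a.shape[0],:a.shape[1]]=a;c[a.shape[0]:,:b.shape[1]]=b
cv2.imwrite("pics/f.png",c[:,:,::-1])
E
```

```text
[368.15210577 115.95742828 183.62624303] [ 0.85965208 -0.18032172  0.23786271] 38.9333
```

View pics/f.png

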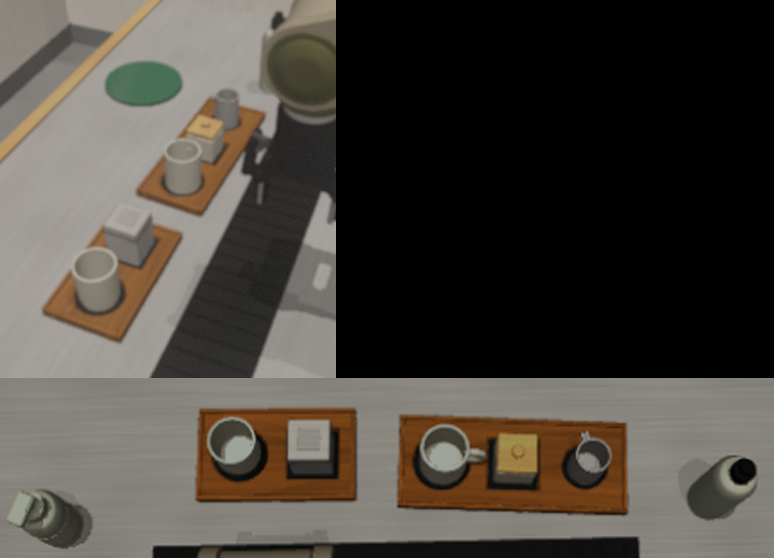

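All five stand upright in their wells, and both bottles are in place. Handing in.

```bash
python3 -c "
from rig import ctrl
print(ctrl.finish_job())"
```

```text
the job is handed in; nothing more can be done
None
```

Both trays are made up, and I handed the job in at about 39 s of the 102 s allowed.

- **Long tray:** the mug is in the large round well, the sugar pot in the square well and the milk jug in the small round well, placed in that order.
- **Short tray:** the tea cup is in the round well and the tea tin in the square well.
- **Setting down:** I lowered each item until the wrist force showed contact, at most 10 N in the readings, and only then released it.
- **Last checks:** the final side and top pictures show all five items upright and seated in their wells. The gripper was clear of everything, at z = 184 mm over the mat. The soap and washing-up bottles looked undisturbed by eye; I did not measure them again. No checks failed or disagreed.

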